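Turn a trolley wheel by its spokes until the grease nipple points up

ROBOT

A 6-joint arm with a two-finger parallel gripper is mounted at the origin on the work surface; the furniture and walls round the work are solid. World frame = base frame: x ahead of the robot, y to its left, z up, the work surface at z = 0. Lengths are in mm, angles in rad, forces in N, time in s.
With the tool pointing down it reaches from about 275 to 750 mm from the base axis. Payload 10.2 kg.
Tool frame: the origin (TCP) lies at the very end of the fingers, on their centre line; the grasp point (between the pads) lies 19 mm behind it; z points along the fingers, y is the direction in which the jaws open and shut (so a half turn about z gives the same grasp; the last joint's range is limited). The gripper opens to 85 mm and grips with 20 to 120 N. Pads are 22 mm wide; open, the fingers measure 114 mm over their backs; the gripper's body (76 mm by 85 mm) begins 54 mm behind the grasp point. The pads swing forward as they close: fully open they stand 13 mm farther back than shut.
Start: joints at [-0.223, 0.313, 1.498, -0, 1.331, -0.223], TCP at [525.006, -0.013, 231.294] pointing down, gripper open.
Joint ranges: [-2.94, 2.94], [-0.97, 2.17], [0.19, 2.56], [-1.23, 4.37], [0.02, 3.11], [-2.88, 2.88]. Speed limits (rad/s): [2.39, 2.39, 3.01, 3.14, 3.14, 3.14].

INTERFACE

Orientations are given as a unit quaternion [w, x, y, z].
In Python, from rig import * gives the robot as it stands. The module is installed in compiled form; this text tells all that it offers.
- The arm moves only by the shell command python3 -m crank 'ROWS' [FORCE]. ROWS is a JSON object of lists of equal length, an entry for each row: "dp": the shift along the world's x, y, z in cm, a list of three; "delta_rot": the turn, a rotation vector about the world's x, y, z in degrees, a list of three; "claw": the closure in counts, from 0 (fully open) to 255 (shut). A call has 1 to 10 rows; each row shifts and turns the commanded pose from where the row before left it; what a row does not reach is not made up. A row lasts 1/10 s, in which the tool goes at most 50 mm and 8.59 degrees, less where a joint would pass 70% of its speed; a pose out of reach is approached as far as the arm can. A call is refused whole if a number of a shift passes 5 or a number of a turn 8.59, either way. A call with a gripper value outside its range is refused whole. The fingers move at their own pace and stop on an object; FORCE is the grip in N (left out, the last holds). Time passes only in rows, so rows that do not move let the fingers close. It gives the time, the measured TCP pose, the force and the opening at its end, in the units of the state.
- sense(): the state, without advancing time (a new reading comes with each control period).
- capture(name): name is "scene" or "side" or "wrist"; returns (picture, depth): 480x640x3 uint8, red, green, blue; 480x640 float32, mm along the optical axis (not along the pixel's ray), 0 where there is no reading.
- camera_model(name): a dict with "fx", "fy", "cx", "cy" (pixels), "cam_to_world" (4x4, takes a point from camera to world coordinates); the wrist camera has in their place "T_tool_cam" (4x4, takes a point from camera to tool coordinates, whose origin is the TCP and whose axes are the flange's). Camera axes: x right, y up, looking along -z (the intrinsics and any distortion apply to the point x, -y, -z); pixel columns grow to the right and rows downward; lengths in mm; the calibration is good to about 2 mm. A picture is of the moment at which its call begins: read the wrist's pose just before it. camera_model takes no time and is no camera call.
- finish_job(): hands the job in, once; it reports no verdict.
Trained networks look in the newest picture that a camera, given by its name, has taken for a name from the list of things; names that differ only in an ending like _2 or _b are one class to them, and where a whole thing is asked for, a point or a joint stands for the part that bears it (a point fixed in the world has none). Each returns a list of dicts, best first, with "p" (0 to 1); they miss things now and then, are a little off and sometimes report something else, mostly with a low value. They report only what shows in the picture. A call takes as long as a camera call.
- boxes_of(camera, target): "centre" ([column, row] in pixels, amid what is visible of it).
- masks_of(camera, target): "region" (480x640 bool, what is visible of it) and "centre" ([column, row] in pixels, amid what is visible of it).
- pinpoint(camera, target): "centre" ([column, row] in pixels: a listed point, or the origin of a listed thing).
The state is a dict: "time_s": time; "joints": joint angles; "dq": joint speeds; "tau": joint torques, N m; "eef_pos": TCP position; "ee_rot": TCP orientation; "force": force on the tool from outside, world axes, zero at the start; "wrist_torque": the same for the moment, N m; "grip_width": opening from 0.0 (shut) to 1.0 (fully open).
Only numpy, scipy, OpenCV 4.12 (cv2) and the standard library are available. Lean on these libraries where they do the work, as an engineer would, in place of code of your own. Each camera call takes 0.05 s, during which the arm holds its last target.

TASK

The trolley wheel in the bench fork has to be greased: turn it by pushing its spokes with the fingertips, one spoke after another and letting go in between, until the brass grease nipple on the hub points straight up to the top of the leaning wheel, and leave it at rest there. Grasp and lift nothing, do not push on the nipple, and leave the loose things round the fork where they are.

Things in the scene. Friction and masses are not known exactly. Their poses are not given: they have to be found in the camera images.
- wheel_stand: Grey bench fork, fixed to the worktop, carrying the wheel. Origin on the worktop straight below the wheel's centre; x level, from the wheel's front to its back; y to the left seen from the front; z up. The wheel leans back 45 degrees: in this frame the axle points forward and up along n = (-0.707, 0, 0.707), and 'up the wheel' is u = (0.707, 0, 0.707). Base plate 300 x 130 x 12 mm, x from -225 to 75 mm.
- hub (a point): Centre of the wheel: on the axle, in the wheel's middle plane, at (0, 0, 150) mm in the frame of wheel_stand; same axes. Hub radius 24 mm.
- front_leg (a point): Front fork leg, 26 mm wide, running from the axle straight down the wheel, 30 to 38 mm in front of the wheel's middle plane (axle nut to 45 mm): no finger can pass across it. The point is on its outer face, 100 mm down from the axle. A like leg stands 30 mm behind the middle plane.
- wheel (a joint): Turn of the wheel in rad; 0 or any full turn (6.283) = nipple straight up the wheel (along u); positive = anticlockwise seen from the front (at q the nipple points along cos(q) u + sin(q) y). Turns both ways without stops over several turns, light friction (about 1.6 N at 75 mm radius), stays where it is left. Tyre 250 mm across, 26 mm thick along the axle; clear inside the rim to radius 95 mm.
- spokes: The five straight aluminium spokes, 12 mm wide, 16 mm deep along the axle (8 mm either side of the middle plane), hub to rim, at 36, 108, 180, 252 and 324 degrees from the nipple. They turn with the wheel; origin at the wheel's centre, x = direction of the nipple, z = axle n.
- nipple: Brass grease nipple, up to 13 mm thick, sticking radially out of the hub midway between two spokes, tip 55 mm from the axle. Turns with the wheel; origin at the wheel's centre, x along the nipple to its tip.
- nipple_tip (a point): Outer tip of the grease nipple, 55 mm from the wheel's centre.
- screwdriver: small screwdriver lying on the worktop, 103 mm long, 14 mm thick; a loose bystander; origin at the centre of its underside.
- tape_roll: roll of paper tape lying flat, 104 mm across, 24 mm high; a loose bystander; origin at the centre of its underside.
- brass_weight: knobbed brass weight, 21 mm across, 32 mm high; a loose bystander; origin at the centre of its underside.
- jar_lid: round jar lid lying flat, 73 mm across, 14 mm high; a loose bystander; origin at the centre of its underside.
- rubber_bulb: rubber bulb with a spout lying down, 58 x 105 x 58 mm; a loose bystander; origin at the centre of its underside.

How it is judged (in metres and radians):
On the way, in this order (a step that is already met when the one before it is completed fails the run):
1. a spoke is pushed by the fingers and the wheel has turned by more than about 20 degrees (contact force between the fingers and spokes above 0.2 N and distance of nipple_tip from where it was at the start of the episode above 0.02 m), for 0.04 s.
2. the fingers are off the spokes (contact force between the fingers and spokes below 0.05 N), for 0.2 s.
3. a spoke is pushed again and the wheel has turned by more than about 80 degrees in all (contact force between the fingers and spokes above 0.2 N and distance of nipple_tip from where it was at the start of the episode above 0.07 m), for 0.04 s.
At the end, for the whole second after the job is handed in: The nipple points up the wheel: its tip is within 8 mm (about 8 degrees) of straight above the axle, seen from the front, and above the hub; the wheel is at rest (under 0.05 rad/s) (y of nipple_tip in the frame of wheel_stand between -0.008 and 0.008 m and height (world z) of nipple_tip above 0.17 m and velocity of joint wheel between -0.05 and 0.05 rad/s); the robot touches nothing.
It fails at once if the nipple is pushed on (more than 3 N) (contact force between the fingers and nipple above 3 N).
It fails at once if a loose bystander is lifted, carried or shifted by more than 20 mm (distance of any of screwdriver, tape_roll, brass_weight, jar_lid, rubber_bulb from where it was at the start of the episode above 0.02 m).
It also fails if it takes over 58 s, if anything falls off the work surface, if the arm or the gripper's body presses on something with over 40 N, if the wrist force passes 120 N, or if a joint passes its speed limit or range.

## Working session

There is one attempt and no reset: what is moved stays moved. The work goes in short steps, Python scripts to look and compute and a shell command to move; the robot and the scene stay as the last step left them, time stands still between calls to the robot, and variables do not carry over. Pictures are saved under pics/ and viewed, and the job is handed in when it is done.

```bash
mkdir -p pics; python3 - <<'E'
from rig import *
import cv2
s=sense();print(s)
for n in ["scene","side","wrist"]:
    p,d=capture(n);cv2.imwrite(f"pics/{n}0.png",p[:,:,::-1])
    m=camera_model(n);print(n,{k:(v if not hasattr(v,'tolist') else v.tolist()) for k,v in m.items()})
    for t in ["hub","front_leg","wheel_stand","nipple_tip"]:
        print(t,[(r['p'],r['centre'],float(d[int(r['centre'][1]),int(r['centre'][0])])) for r in pinpoint(n,t)[:2]])
E
```

```text
{'time_s': 0.0, 'joints': array([-2.23390770e-01,  3.13451859e-01,  1.49844042e+00, -2.58304744e-05,
        1.33099238e+00, -2.23373644e-01]), 'dq': array([-4.56401975e-04, -1.43472065e-04,  2.90252443e-05, -5.30524838e-04,
        2.11300378e-03, -6.58263993e-04]), 'tau': array([-5.78409599e-04, -4.12261176e+01, -2.59742296e+01, -3.58453699e-04,
        4.11797926e-03, -1.23038126e-05]), 'eef_pos': array([5.24742292e+02, 4.46575979e-02, 2.30732866e+02]), 'ee_rot': array([-5.39952675e-04,  7.07110514e-01,  7.07102754e-01, -3.54865225e-04]), 'force': array([-0.37958982,  0.34297394,  0.32396286]), 'wrist_torque': array([-0.02148205,  0.03304715, -0.02653594]), 'grip_width': 0.9990292926319757}
scene {'fx': 577.3916908424385, 'fy': 577.3916908424385, 'cx': 321.96066496258686, 'cy': 237.5014128143505, 'cam_to_world': [[0.5844103867798217, 0.5981750545938864, -0.5483166091643222, -27.735522856797896], [-0.8112194012473256, 0.4142836400883366, -0.412664692692612, -416.8110188144678], [-0.01968712431488346, 0.6859706040471111, 0.7273628719693164, 917.2493703986776], [0.0, 0.0, 0.0, 1.0]]}
[... 740 characters left out ...]
302.5], 1028.9041748046875), (0.49, [311.9, 233.8], 953.3128662109375)]
nipple_tip [(0.96, [330.8, 243.8], 1014.3984375)]
wrist {'fx': 381.529697607086, 'fy': 381.529697607086, 'cx': 320.00365202888884, 'cy': 239.08737483096115, 'T_tool_cam': [[-0.0007505984689016305, 0.9616279407571814, 0.27435586408356605, 69.64116150413138], [0.9999996202292186, 0.0006002895941034174, 0.0006318178697934926, 0.7771584860957192], [0.00044288074677250596, 0.2743562341327511, -0.9616280261354376, -142.99251892234838], [0.0, 0.0, 0.0, 1.0]]}
hub [(0.56, [399.4, 88.0], 174.00454711914062)]
front_leg [(0.71, [246.1, 129.6], 255.4187774658203)]
wheel_stand []
nipple_tip [(0.89, [341.3, 148.7], 351.1827087402344)]
```

View pics/scene0.png

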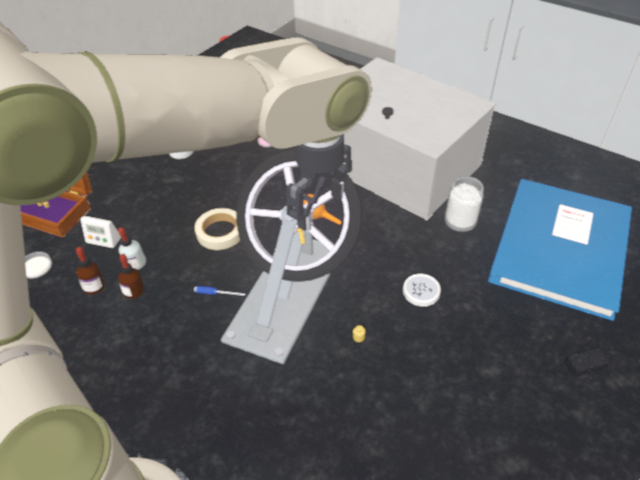

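View pics/side0.png

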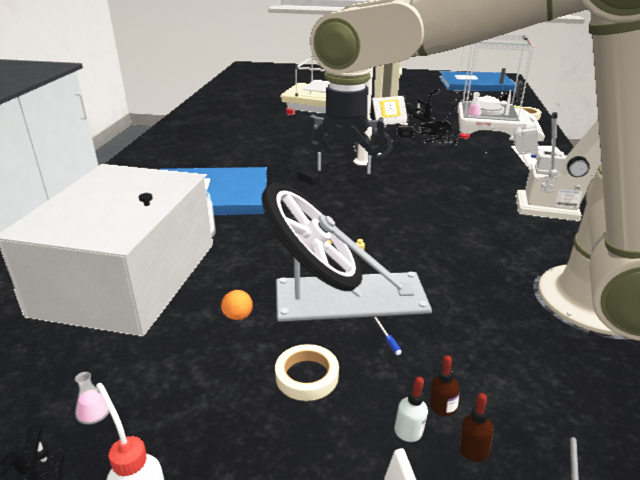

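View pics/wrist0.png

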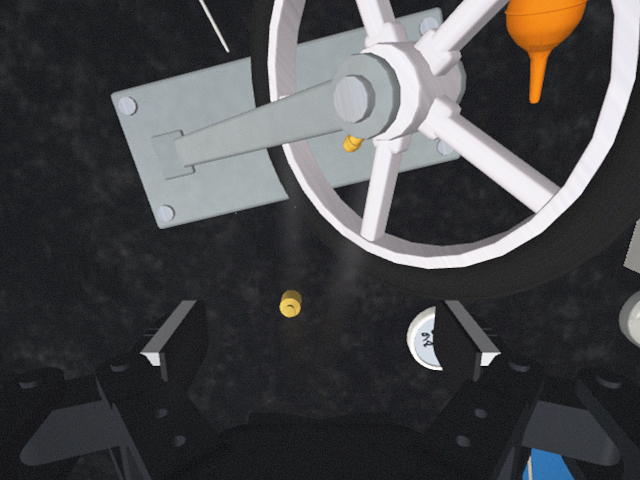

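The pictures show the fork pointing roughly towards the robot. In the wrist view the hub is near (399,88) and the nipple near (348,143), lying low beside the leg. Next I triangulate these.

```bash
cat > h.py <<'E'
from rig import *
import numpy as np, cv2
from scipy.spatial.transform import Rotation as R
from scipy.optimize import least_squares
def pose():
    s=sense();q=s['ee_rot'];T=np.eye(4);T[:3,:3]=R.from_quat([q[1],q[2],q[3],q[0]]).as_matrix();T[:3,3]=s['eef_pos'];return T
def cam(n):
    m=camera_model(n)
    C=pose()@np.array(m['T_tool_cam']) if n=='wrist' else np.array(m['cam_to_world'])
    return m,C
def proj(mc,P):
    m,C=mc;p=(np.atleast_2d(P)-C[:3,3])@C[:3,:3]
    return np.c_[m['fx']*p[:,0]/-p[:,2]+m['cx'],m['fy']*p[:,1]/p[:,2]+m['cy']]
def deproj(mc,px,z):
    m,C=mc;px=np.atleast_2d(px);z=np.atleast_1d(z)
    p=np.c_[(px[:,0]-m['cx'])/m['fx']*z,-(px[:,1]-m['cy'])/m['fy']*z,-z]
    return p@C[:3,:3].T+C[:3,3]
def stand(x,y,yaw):
    T=np.eye(4);T[:3,:3]=R.from_euler('z',yaw).as_matrix();T[:3,3]=[x,y,0];return T
E
python3 - <<'E'
from h import *
names=["wrist","scene","side"];M={n:cam(n) for n in names}
obs={}
for n in names:
    capture(n)
    for t in ["hub","front_leg","wheel_stand","nipple_tip"]:
        r=pinpoint(n,t)
        if r: obs[n,t]=r[0]['centre'];print(n,t,r[0])
u=np.array([.7071,0,.7071]);nn=np.array([-.7071,0,.7071]);H=np.array([0,0,150.])
def pts(v):
    T=stand(*v[:3]);P={'hub':H,'front_leg':H-100*u+38*nn,'wheel_stand':H*0,'nipple_tip':H+55*(np.cos(v[3])*u+np.array([0,np.sin(v[3]),0]))}
    return {k:T[:3,:3]@p+T[:3,3] for k,p in P.items()}
def f(v):
    P=pts(v);return np.concatenate([proj(M[n],P[t])[0]-c for (n,t),c in obs.items()])
b=None
for q in np.arange(-3,3,.7):
    s=least_squares(f,[530,50,.25,q],loss='soft_l1',f_scale=3,x_scale=[100,100,1,1])
    if b is None or s.cost<b.cost:b=s
print(b.x,b.cost);print({k:v.round(1) for k,v in zip(obs,b.fun.reshape(-1,2))});
np.save('fit.npy',b.x)
p,d=capture('wrist');im=p[:,:,::-1].copy()
T=stand(*b.x[:3])
a=np.arange(0,360,3)*np.pi/180
for r in (95,125):
    P=H+13*nn+r*(np.cos(a)[:,None]*u+np.sin(a)[:,None]*np.array([0,1,0]))
    for c in proj(M['wrist'],P@T[:3,:3].T+T[:3,3]).astype(int):cv2.circle(im,tuple(map(int,c)),1,(0,0,255),-1)
for k in (36,108,180,252,324):
    g=b.x[3]+k*np.pi/180;P=[H+8*nn+r*(np.cos(g)*u+np.sin(g)*np.array([0,1,0])) for r in (24,95)]
    c=proj(M['wrist'],np.array(P)@T[:3,:3].T+T[:3,3]).astype(int);cv2.line(im,tuple(map(int,c[0])),tuple(map(int,c[1])),(0,200,0),1)
cv2.imwrite('pics/fit1.png',im)
E
```

```text
wrist hub {'centre': [400.3, 89.1], 'p': 0.78}
wrist front_leg {'centre': [247.5, 132.8], 'p': 0.76}
wrist wheel_stand {'centre': [398.7, 92.0], 'p': 0.5}
wrist nipple_tip {'centre': [342.2, 149.0], 'p': 0.58}
scene hub {'centre': [300.4, 214.7], 'p': 0.58}
scene front_leg {'centre': [275.6, 263.9], 'p': 0.78}
scene wheel_stand {'centre': [301.4, 267.1], 'p': 0.57}
scene nipple_tip {'centre': [300.8, 243.5], 'p': 0.95}
side hub {'centre': [310.5, 231.8], 'p': 0.87}
side front_leg {'centre': [362.9, 252.5], 'p': 0.59}
side wheel_stand {'centre': [314.4, 303.7], 'p': 0.61}
side nipple_tip {'centre': [327.0, 243.9], 'p': 0.58}
[5.71096017e+02 9.13790928e+01 2.37904370e-01 3.60843942e+00] 157.42943482687986
{('wrist', 'hub'): array([ 2.3, -0.1]), ('wrist', 'front_leg'): array([-0.5, -0.6]), ('wrist', 'wheel_stand'): array([-29.7,  13.8]), ('wrist', 'nipple_tip'): array([ 4.3, -2.3]), ('scene', 'hub'): array([-3.3,  0.5]), ('scene', 'front_leg'): array([1.4, 2.8]), ('scene', 'wheel_stand'): array([-0.6, -0.6]), ('scene', 'nipple_tip'): array([1.8, 0.1]), ('side', 'hub'): array([3., 4.]), ('side', 'front_leg'): array([1.3, 0.7]), ('side', 'wheel_stand'): array([-0.7, -3.9]), ('side', 'nipple_tip'): array([ 3.4, -0. ])}
```

View pics/fit1.png

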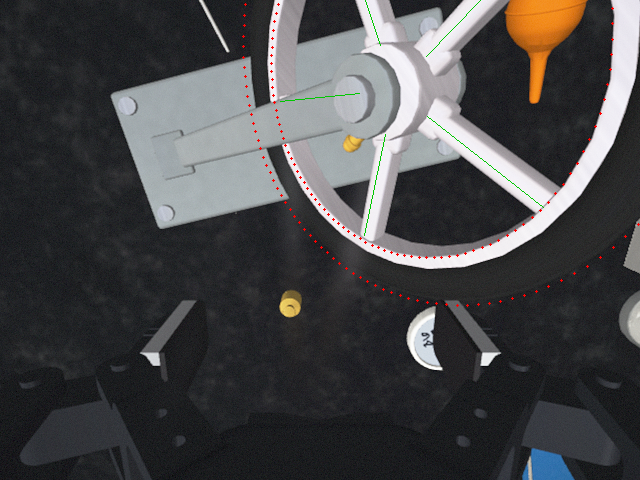

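The model fit matches the image to within a few pixels: stand at (571, 91) mm, yaw 13.6°, nipple at about -153°. Plan: shut the fingers and tilt the tool about 30° towards the wheel axis. Then push the spoke at -45° anticlockwise on the right side, let go, and push another over the top.

```bash
python3 -m crank '{"dp":[[0,0,0],[0,0,0],[0,0,0],[0,0,0],[0,0,0],[0,0,0],[0,0,0],[0,0,0]],"delta_rot":[[0,0,6.8],[0,0,6.8],[1.77,-7.29,0],[1.77,-7.29,0],[1.77,-7.29,0],[1.77,-7.29,0],[0,0,0],[0,0,0]],"claw":[255,255,255,255,255,255,255,255]}' 20
cat >> h.py <<'E'
u=np.array([.70710678,0,.70710678]);nn=np.array([-.70710678,0,.70710678]);yy=np.array([0,1.,0]);H=np.array([0,0,150.])
def W(v=None):
    v=np.load('fit.npy') if v is None else v
    T=stand(*v[:3]);return T[:3,:3]@np.c_[u,yy,nn],T[:3,:3]@H+T[:3,3]
def where():
    A,h=W();T=pose();p=A.T@(T[:3,3]-h);s=sense()
    print('t',s['time_s'],'u,y,n',p.round(1),'ang',np.degrees(np.arctan2(p[1],p[0])).round(1),'r',np.hypot(p[0],p[1]).round(1),'toolz wheel',(A.T@T[:3,2]).round(3),'F wheel',(A.T@s['force']).round(2),'grip',s['grip_width']);return p
def go(ang,r,n):
    A,h=W();a=np.radians(ang);t=h+A@np.array([r*np.cos(a),r*np.sin(a),n]);return t
E
python3 - <<'E'
from h import *
where();print(sense()['joints'].round(3),pose()[:3,3]);T=pose()
c=go(-80,70,90);print((c-T[:3,3])/10,(go(-80,70,-15)-c)/10)
E
```

```text
time_s: 2.35
eef_pos: [525.1, -0.3, 231.8]
ee_rot: [0.16, 0.598, 0.759, 0.203]
force: [0.6, -0.4, 0.1]
grip_width: 0.0
t 2.35 u,y,n [ 11.  -78.3 104.7] ang -82.0 r 79.1 toolz wheel [-0.261 -0.    -0.965] F wheel [ 0.46 -0.57 -0.25] grip 0.0001647060309782645
[-0.368  0.073  1.884  0.412  0.786 -0.84 ] [ 5.25124987e+02 -3.44602860e-01  2.31789461e+02]
[ 0.87229867  1.17566827 -0.95547041] [ 7.21549915  1.74973479 -7.42462119]
```

```bash
python3 -m crank '{"dp":[[0.9,1.2,-1.0],[1.2,0.3,-1.2],[1.2,0.3,-1.2],[1.2,0.3,-1.2],[0,0,0],[0,0,0]],"delta_rot":[[0,0,0],[0,0,0],[0,0,0],[0,0,0],[0,0,0],[0,0,0]],"claw":[255,255,255,255,255,255]}'
python3 - <<'E'
from h import *
where();M=cam('wrist')
p,d=capture('wrist');cv2.imwrite('pics/w2.png',p[:,:,::-1])
p,d=capture('side');cv2.imwrite('pics/s2.png',p[:,:,::-1])
c=pose()[:3,3];print((go(-80,70,-15)-c)/10)
E
```

```text
time_s: 2.95
eef_pos: [570.4, 21.2, 185.6]
ee_rot: [0.16, 0.597, 0.76, 0.203]
force: [-0.0, -0.1, -0.8]
grip_width: -0.001
t 2.95 u,y,n [ 13.  -68.   37.3] ang -79.2 r 69.2 toolz wheel [-0.26   0.001 -0.966] F wheel [-0.56 -0.06 -0.53] grip -0.001115630662040267
[ 3.58310392  0.79498589 -3.8094333 ]
```

View pics/w2.png

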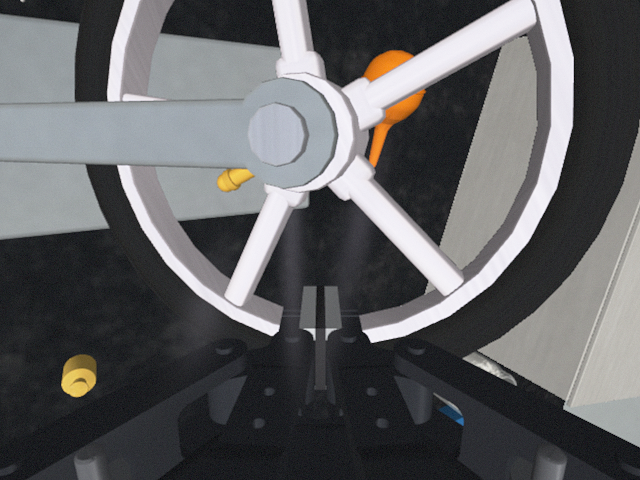

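View pics/s2.png

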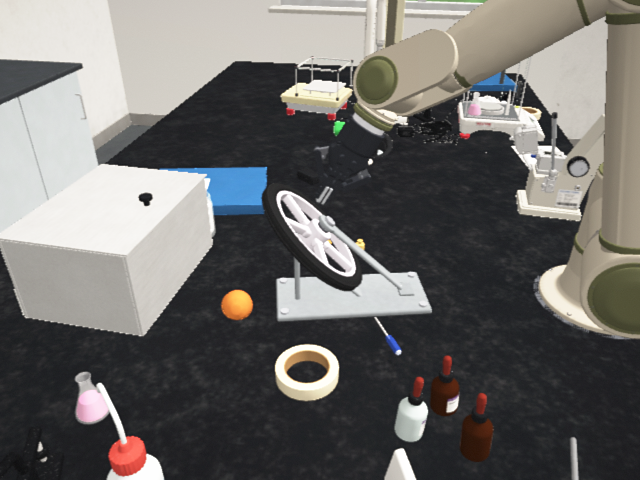

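The fingers sit over the gap between the spokes ending near (235,300) and (450,285), clear of both. I go in and print the arc increments.

```bash
python3 -m crank '{"dp":[[1.2,0.27,-1.27],[1.2,0.27,-1.27],[1.0,0.22,-1.0],[0,0,0],[0,0,0]],"delta_rot":[[0,0,0],[0,0,0],[0,0,0],[0,0,0],[0,0,0]],"claw":[255,255,255,255,255]}'
python3 - <<'E'
from h import *
where()
c=pose()[:3,3]
for a in range(-76,24,8):
    t=go(a,70,-14);print(a,((t-c)/10).round(2));c=t
E
```

```text
time_s: 3.55
eef_pos: [603.9, 28.5, 150.6]
ee_rot: [0.16, 0.597, 0.759, 0.204]
force: [-0.1, 0.4, 0.6]
grip_width: -0.003
t 3.55 u,y,n [ 12.5 -68.8 -11.6] ang -79.7 r 70.0 toolz wheel [-0.258 -0.    -0.966] F wheel [0.43 0.46 0.43] grip -0.0027926848322486434
-76 [0.45 0.2  0.15]
-68 [0.57 0.45 0.66]
-60 [0.5  0.56 0.62]
-52 [0.43 0.67 0.57]
-44 [0.34 0.76 0.51]
-36 [0.26 0.83 0.44]
-28 [0.16 0.89 0.37]
-20 [0.06 0.93 0.28]
-12 [-0.04  0.96  0.19]
-4 [-0.13  0.96  0.1 ]
4 [-0.23  0.95  0.  ]
12 [-0.32  0.92 -0.1 ]
20 [-0.41  0.87 -0.19]
```

```bash
python3 -m crank '{"dp":[[0.45,0.2,0.15],[0.57,0.45,0.66],[0.25,0.28,0.31],[0.25,0.28,0.31],[0.22,0.34,0.28],[0.21,0.33,0.29],[0.17,0.38,0.26],[0.17,0.38,0.25],[0.13,0.42,0.22],[0.13,0.41,0.22]],"delta_rot":[[0,0,0],[0,0,0],[0,0,0],[0,0,0],[0,0,0],[0,0,0],[0,0,0],[0,0,0],[0,0,0],[0,0,0]],"claw":[255,255,255,255,255,255,255,255,255,255]}'
python3 - <<'E'
from h import *
where();print(sense()['joints'].round(2))
p,d=capture('wrist');cv2.imwrite('pics/w3.png',p[:,:,::-1])
E
```

```text
time_s: 4.55
eef_pos: [629.6, 63.6, 179.6]
ee_rot: [0.16, 0.597, 0.759, 0.204]
force: [-0.1, -1.7, -0.9]
grip_width: -0.003
t 4.55 u,y,n [ 56.5 -40.8 -14.7] ang -35.8 r 69.7 toolz wheel [-0.259  0.    -0.966] F wheel [-1.01 -1.64 -0.31] grip -0.0025746513598700945
[-0.17  0.36  1.67  0.33  0.65 -0.62]
```

View pics/w3.png

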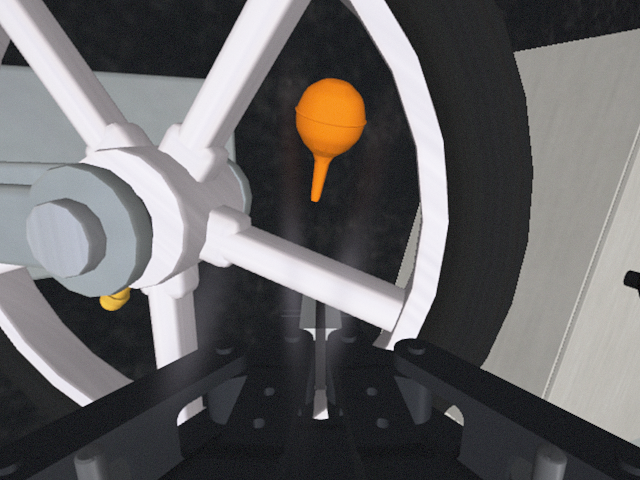

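The finger is pushing the spoke (around (310,270)) and the wheel is turning. I continue the arc.

```bash
python3 -m crank '{"dp":[[0.09,0.45,0.19],[0.08,0.44,0.18],[0.03,0.47,0.14],[0.03,0.46,0.14],[-0.02,0.48,0.1],[-0.02,0.48,0.09],[-0.06,0.48,0.05],[-0.07,0.48,0.05],[-0.11,0.48,0],[-0.12,0.47,0]],"delta_rot":[[0,0,0],[0,0,0],[0,0,0],[0,0,0],[0,0,0],[0,0,0],[0,0,0],[0,0,0],[0,0,0],[0,0,0]],"claw":[255,255,255,255,255,255,255,255,255,255]}'
python3 - <<'E'
from h import *
where();print(sense()['joints'].round(2))
p,d=capture('wrist');cv2.imwrite('pics/w4.png',p[:,:,::-1])
E
```

```text
time_s: 5.6
eef_pos: [627.8, 110.6, 188.9]
ee_rot: [0.16, 0.597, 0.759, 0.204]
force: [0.7, -3.3, -0.5]
grip_width: -0.001
t 5.6 u,y,n [ 69.7   5.3 -14.6] ang 4.3 r 69.9 toolz wheel [-0.258  0.    -0.966] F wheel [-0.45 -3.34 -0.25] grip -0.0011159729259155224
[-0.07  0.35  1.65  0.26  0.65 -0.47]
```

View pics/w4.png

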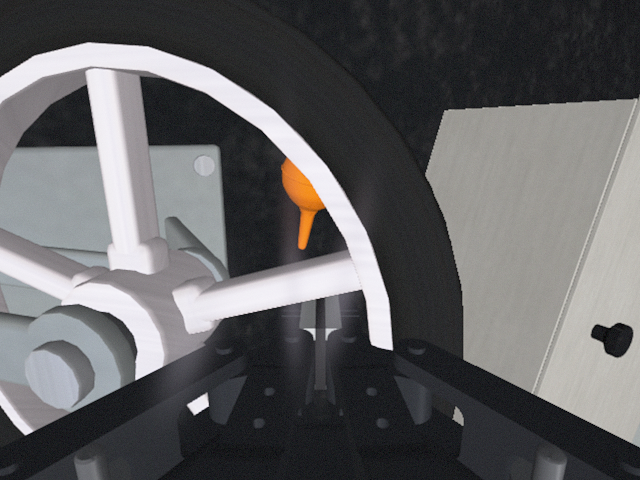

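```bash
python3 -m crank '{"dp":[[-0.15,0.46,-0.04],[-0.16,0.46,-0.05],[0,0,0],[0,-0.6,0],[-1.2,-0.2,1.2],[-1.5,-0.3,1.5],[-1.5,-0.3,1.5],[0,0,0],[0,0,0],[0,0,0]],"delta_rot":[[0,0,0],[0,0,0],[0,0,0],[0,0,0],[0,0,0],[0,0,0],[0,0,0],[0,0,0],[0,0,0],[0,0,0]],"claw":[255,255,255,255,255,255,255,255,255,255]}'
cat >> h.py <<'E'
def measure(tag):
    A,h=W();obs=[]
    P0=lambda q:h+A@(55*np.array([np.cos(q),np.sin(q),0]))
    for n in ["wrist","scene","side"]:
        M=cam(n);p,d=capture(n);cv2.imwrite(f'pics/{tag}_{n}.png',p[:,:,::-1])
        r=pinpoint(n,'nipple_tip')
        if r:
            c=np.array(r[0]['centre']);g=np.radians(np.arange(-180,180,.5))
            e=np.linalg.norm(np.array([proj(M,P0(x))[0] for x in g])-c,axis=1);i=e.argmin()
            print(n,'p',r[0]['p'],c,'q',np.degrees(g[i]),'err px',e[i].round(1))
def overlay(n,q,tag):
    A,h=W();M=cam(n);p,d=capture(n);im=p[:,:,::-1].copy()
    for k in (0,36,108,180,252,324):
        g=np.radians(q+k);L=[h+A@np.array([r*np.cos(g),r*np.sin(g),8 if k else 0]) for r in (24,95 if k else 55)]
        c=proj(M,np.array(L)).astype(int);cv2.line(im,tuple(map(int,c[0])),tuple(map(int,c[1])),(0,200,0) if k else (0,0,255),1)
    cv2.imwrite(f'pics/{tag}.png',im)
E
python3 - <<'E'
from h import *
where();measure('m5');overlay('wrist',-79,'o5')
c=pose()[:3,3];print((go(-8,70,30)-c)/10)
E
```

```text
time_s: 6.65
eef_pos: [582.9, 105.3, 229.0]
ee_rot: [0.159, 0.598, 0.759, 0.203]
force: [0.1, -0.1, -0.1]
grip_width: -0.002
t 6.65 u,y,n [66.3 10.7 45.4] ang 9.2 r 67.2 toolz wheel [-0.26   0.    -0.966] F wheel [-0.   -0.09 -0.13] grip -0.00204910459250789
wrist p 0.25 [226.1 276.5] q -140.0 err px 72.9
scene p 0.71 [322.9 218.4] q -82.5 err px 1.8
side p 0.65 [308.3 219.8] q -82.5 err px 0.6
[ 1.76472614 -1.6984977  -0.93799724]
```

View pics/o5.png

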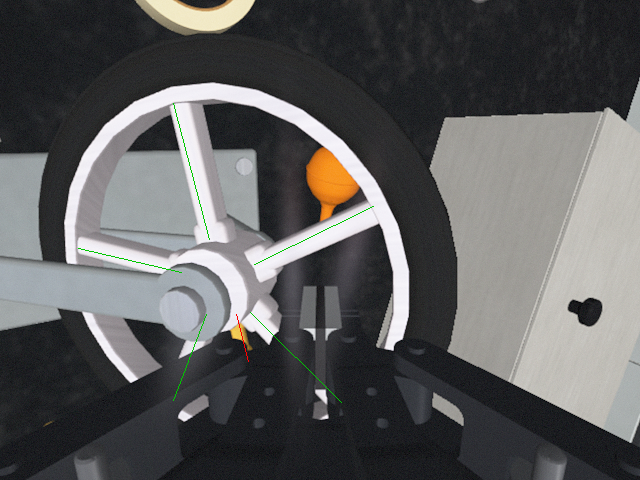

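View pics/m5_scene.png

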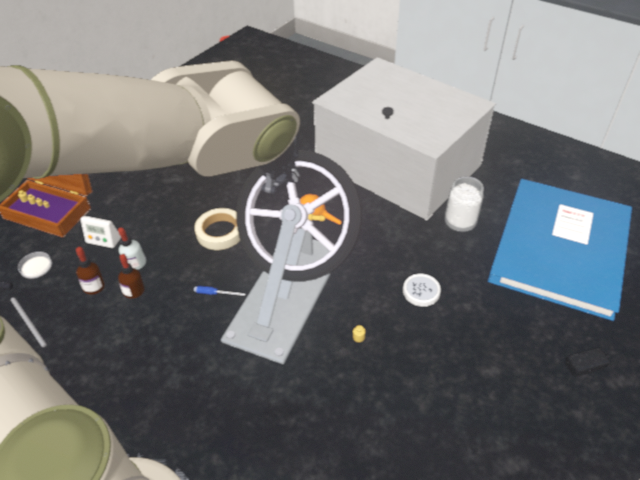

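The wheel is at about -82° (scene and side agree), and the fingers are clear. Second stroke: enter at about -8° behind the spoke at 26°.

```bash
python3 -m crank '{"dp":[[0.88,-0.85,-0.47],[0.88,-0.85,-0.47],[0,0,0],[1.0,0.24,-1.0],[1.0,0.24,-1.0],[1.0,0.25,-1.1],[0,0,0],[0,0,0]],"delta_rot":[[0,0,0],[0,0,0],[0,0,0],[0,0,0],[0,0,0],[0,0,0],[0,0,0],[0,0,0]],"claw":[255,255,255,255,255,255,255,255]}'
python3 - <<'E'
from h import *
where()
c=pose()[:3,3]
for a in range(-4,104,4):
    t=go(a,70,-14);print(a,((t-c)/10).round(2));c=t
p,d=capture('wrist');cv2.imwrite('pics/w6.png',p[:,:,::-1])
E
```

```text
time_s: 7.8
eef_pos: [630.1, 95.6, 189.4]
ee_rot: [0.16, 0.597, 0.759, 0.203]
force: [0.5, -0.5, 0.3]
grip_width: -0.004
t 7.8 u,y,n [ 69.1  -9.8 -13.4] ang -8.1 r 69.8 toolz wheel [-0.259  0.    -0.966] F wheel [ 0.47 -0.58 -0.01] grip -0.003554974582015227
-4 [-0.03  0.5   0.01]
0 [-0.1   0.48  0.01]
4 [-0.13  0.47 -0.01]
8 [-0.15  0.46 -0.04]
12 [-0.17  0.45 -0.06]
16 [-0.19  0.44 -0.08]
20 [-0.21  0.43 -0.11]
24 [-0.23  0.41 -0.13]
28 [-0.25  0.39 -0.15]
32 [-0.27  0.37 -0.17]
36 [-0.28  0.35 -0.19]
40 [-0.3   0.32 -0.21]
44 [-0.31  0.3  -0.23]
48 [-0.32  0.27 -0.25]
52 [-0.33  0.24 -0.26]
56 [-0.34  0.21 -0.28]
60 [-0.35  0.18 -0.29]
64 [-0.35  0.15 -0.31]
68 [-0.35  0.12 -0.32]
72 [-0.35  0.09 -0.32]
76 [-0.35  0.05 -0.33]
80 [-0.35  0.02 -0.34]
84 [-0.35 -0.01 -0.34]
88 [-0.34 -0.05 -0.34]
92 [-0.34 -0.08 -0.35]
96 [-0.33 -0.11 -0.34]
100 [-0.32 -0.15 -0.34]
```

View pics/w6.png

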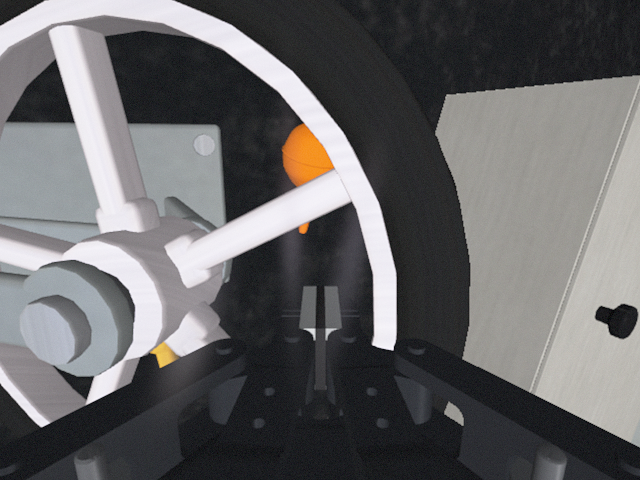

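The finger is in the gap behind the spoke seen at (270,225). I push along the arc.

```bash
python3 -m crank '{"dp":[[-0.03,0.5,0.01],[-0.1,0.48,0.01],[-0.13,0.47,-0.01],[-0.15,0.46,-0.04],[-0.17,0.45,-0.06],[-0.19,0.44,-0.08],[-0.21,0.43,-0.11],[-0.23,0.41,-0.13],[-0.25,0.39,-0.15],[-0.27,0.37,-0.17]],"delta_rot":[[0,0,0],[0,0,0],[0,0,0],[0,0,0],[0,0,0],[0,0,0],[0,0,0],[0,0,0],[0,0,0],[0,0,0]],"claw":[255,255,255,255,255,255,255,255,255,255]}'
python3 -c "
from h import *
where();print(sense()['joints'].round(2))"
python3 -m crank '{"dp":[[-0.28,0.35,-0.19],[-0.3,0.32,-0.21],[-0.31,0.3,-0.23],[-0.32,0.27,-0.25],[-0.33,0.24,-0.26],[-0.34,0.21,-0.28],[-0.35,0.18,-0.29],[-0.35,0.15,-0.31],[-0.35,0.12,-0.32],[-0.35,0.09,-0.32]],"delta_rot":[[0,0,0],[0,0,0],[0,0,0],[0,0,0],[0,0,0],[0,0,0],[0,0,0],[0,0,0],[0,0,0],[0,0,0]],"claw":[255,255,255,255,255,255,255,255,255,255]}'
python3 - <<'E'
from h import *
where();print(sense()['joints'].round(2));measure('m7')
E
```

```text
time_s: 8.85
eef_pos: [612.9, 139.9, 182.1]
ee_rot: [0.16, 0.597, 0.759, 0.204]
force: [1.4, -2.6, -1.2]
grip_width: 0.001
t 8.85 u,y,n [ 59.5  37.3 -14.1] ang 32.1 r 70.3 toolz wheel [-0.258 -0.    -0.966] F wheel [-0.35 -2.84 -1.37] grip 0.0013242410884009312
[-0.01  0.34  1.69  0.22  0.61 -0.4 ]
time_s: 9.85
eef_pos: [579.9, 162.1, 155.4]
ee_rot: [0.16, 0.597, 0.759, 0.204]
force: [1.6, -0.9, 1.7]
grip_width: 0.002
t 9.85 u,y,n [ 21.7  66.7 -14. ] ang 72.0 r 70.1 toolz wheel [-0.259  0.    -0.966] F wheel [ 2.13 -1.29  0.25] grip 0.002138051022498828
[ 0.03  0.33  1.79  0.21  0.52 -0.36]
scene p 0.75 [312.7 194.1] q -23.0 err px 2.6
side p 0.73 [292.8 218.7] q 1.5000000000000002 err px 0.6
```

View pics/m7_wrist.png

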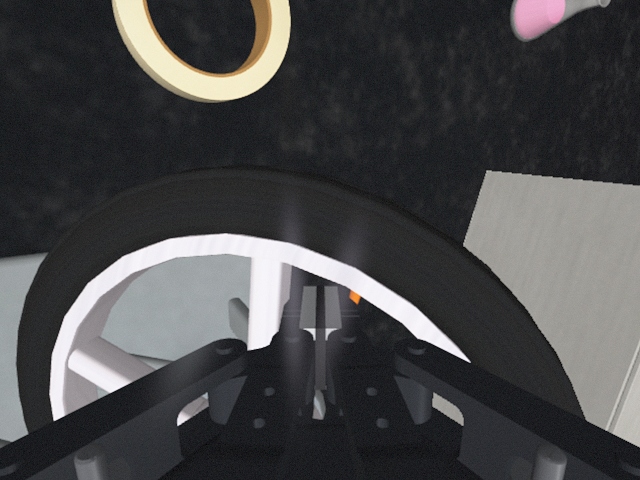

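View pics/m7_scene.png

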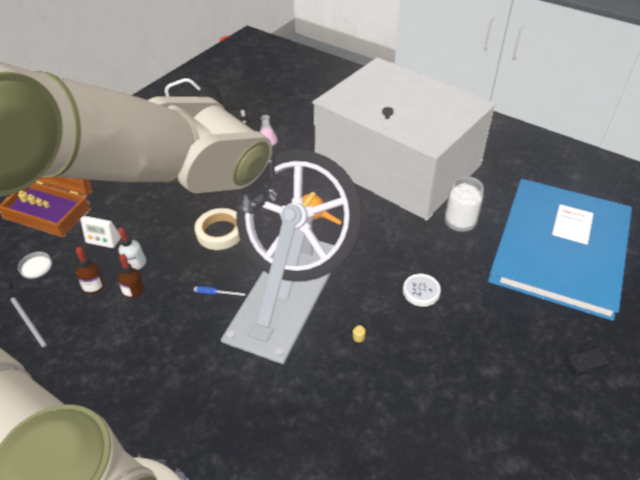

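The scene view and the finger geometry put q between -19° and -23°. The side view gives 1.5°, but the nipple is seen nearly edge-on there, so I trust it less. I push about 15° more, back off, pull out and look from outside.

```bash
python3 -m crank '{"dp":[[-0.35,0.05,-0.33],[-0.35,0.02,-0.34],[-0.3,0,-0.3],[-0.2,-0.02,-0.2],[0,0,0]],"delta_rot":[[0,0,0],[0,0,0],[0,0,0],[0,0,0],[0,0,0]],"claw":[255,255,255,255,255]}'
python3 -m crank '{"dp":[[0.3,0,0.3],[0.2,0,0.2],[-1.0,-0.25,1.05],[-1.4,-0.35,1.4],[-1.4,-0.35,1.4],[-1.4,-0.35,1.4],[-1.4,-0.35,1.4],[-3,0,1],[-3,0,1],[0,0,0]],"delta_rot":[[0,0,0],[0,0,0],[0,0,0],[0,0,0],[0,0,0],[0,0,0],[0,0,0],[0,0,0],[0,0,0],[0,0,0]],"claw":[255,255,255,255,255,255,255,255,255,255]}'
python3 - <<'E'
from h import *
where();measure('m8');overlay('wrist',-2,'o8')
E
```

```text
time_s: 10.65
eef_pos: [567.5, 162.6, 143.2]
ee_rot: [0.159, 0.597, 0.759, 0.203]
force: [0.0, 0.5, -0.8]
grip_width: -0.001
time_s: 11.65
eef_pos: [445.5, 146.3, 236.8]
ee_rot: [0.161, 0.597, 0.759, 0.204]
force: [1.1, 0.5, 0.2]
grip_width: -0.001
t 11.65 u,y,n [-15.8  83.  138.6] ang 100.8 r 84.5 toolz wheel [-0.257  0.    -0.966] F wheel [ 0.96  0.17 -0.74] grip -0.0010649896374631048
wrist p 0.97 [451.6 348.2] q -9.0 err px 2.2
scene p 0.77 [303.8 187.6] q 1.0 err px 0.7
side p 0.84 [290.4 218.9] q 1.0 err px 1.8
```

View pics/o8.png

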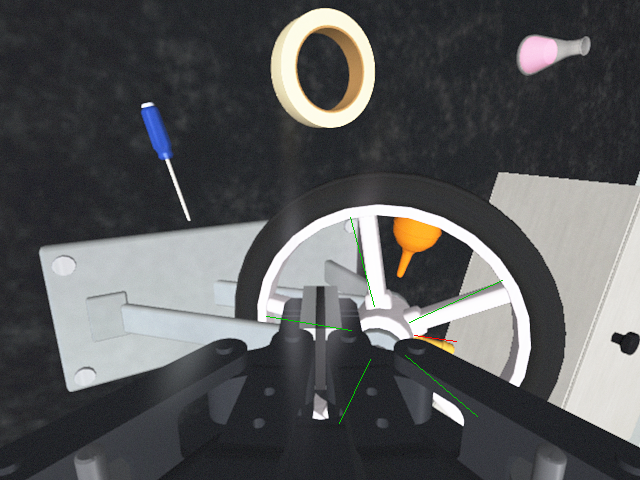

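View pics/m8_scene.png

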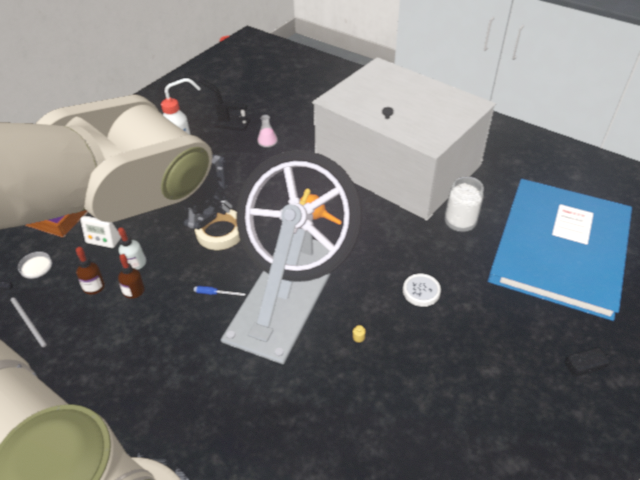

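Wrist (-9°) and scene/side (+1°) disagree. I move the tool aside to view the hub properly, at rest.

```bash
python3 -m crank '{"dp":[[0.8,-3.4,0.5],[0.8,-3.4,0.5],[0.8,-3.4,0.5],[0.8,-3.4,0],[0,0,0],[0,0,0],[0,0,0]],"delta_rot":[[0,0,0],[0,0,0],[0,0,0],[0,0,0],[0,0,0],[0,0,0],[0,0,0]],"claw":[255,255,255,255,255,255,255]}'
python3 - <<'E'
from h import *
where();measure('m9');overlay('wrist',-5,'o9')
M=cam('wrist');print('hubpred',proj(M,W()[1]),pinpoint('wrist','hub')[:1])
overlay('scene',-5,'o9s')
import cv2
i=cv2.imread('pics/o9s.png')[130:300,220:380];cv2.imwrite('pics/o9sz.png',cv2.resize(i,None,fx=3.4,fy=3.4,interpolation=cv2.INTER_CUBIC))
E
```

```text
time_s: 12.7
eef_pos: [479.0, 10.8, 250.1]
ee_rot: [0.159, 0.597, 0.759, 0.204]
force: [0.1, 0.7, 0.5]
grip_width: -0.0
t 12.7 u,y,n [ -5.9 -56.6 147.5] ang -96.0 r 56.9 toolz wheel [-0.259  0.001 -0.966] F wheel [0.55 0.69 0.22] grip -0.00026917272010177647
wrist p 0.68 [456.2 164.9] q -11.0 err px 0.9
scene p 0.76 [304.7 187.5] q -1.0 err px 0.4
side p 0.64 [292.  218.4] q 0.0 err px 0.1
hubpred [[379.3602485  148.17379774]] []
```

View pics/o9.png

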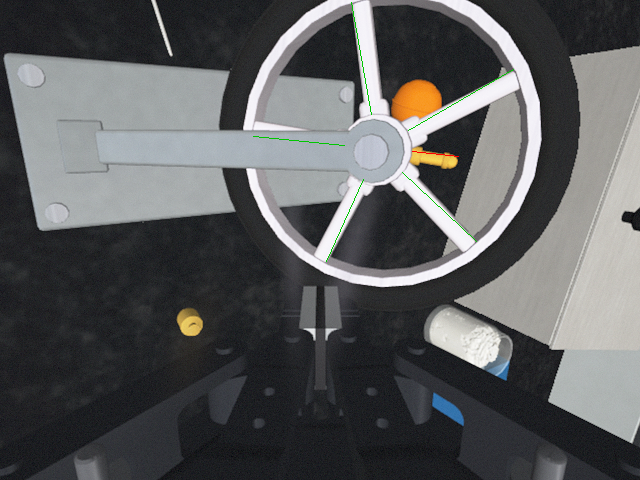

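View pics/o9sz.png

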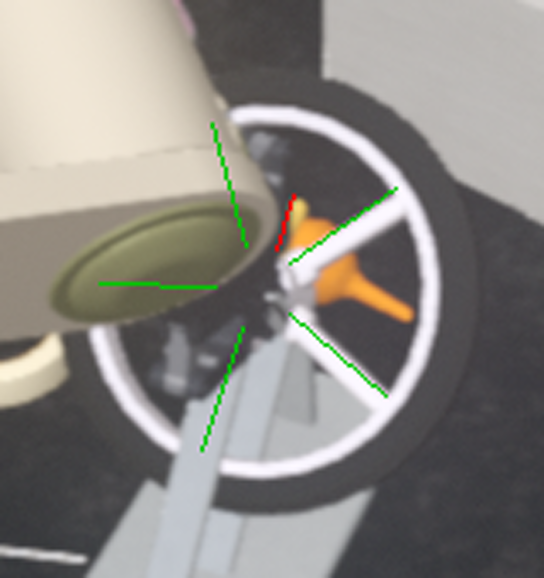

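The overlay drawn at -5° lies anticlockwise of every spoke in both wrist and scene views, so the wheel is likely near -8°. I refine this with base-plate corners and spoke lines from the enlarged wrist view.

```bash
python3 - <<'E'
import cv2
i=cv2.imread('pics/m9_wrist.png')
a=i[0:290,230:550];cv2.imwrite('pics/z9a.png',cv2.resize(a,None,fx=2.05,fy=2.05,interpolation=cv2.INTER_CUBIC))
a=i[30:250,0:370];cv2.imwrite('pics/z9b.png',cv2.resize(a,None,fx=2,fy=2,interpolation=cv2.INTER_CUBIC))
E
```

```text
(no output)
```

View pics/z9a.png

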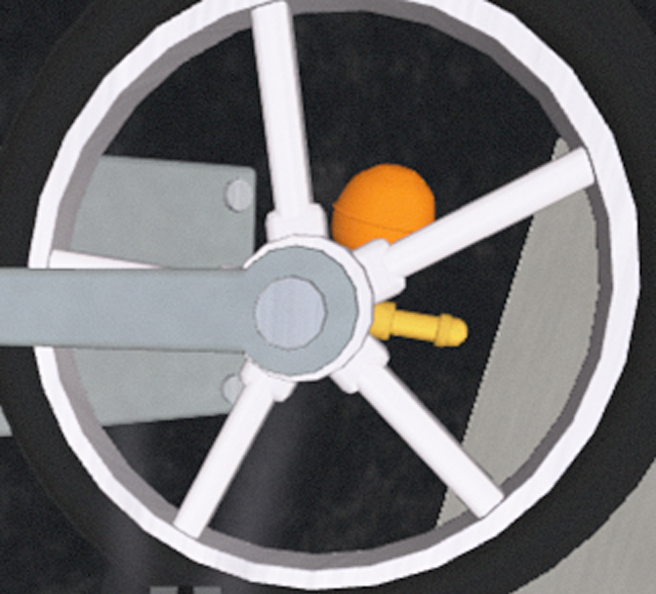

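View pics/z9b.png

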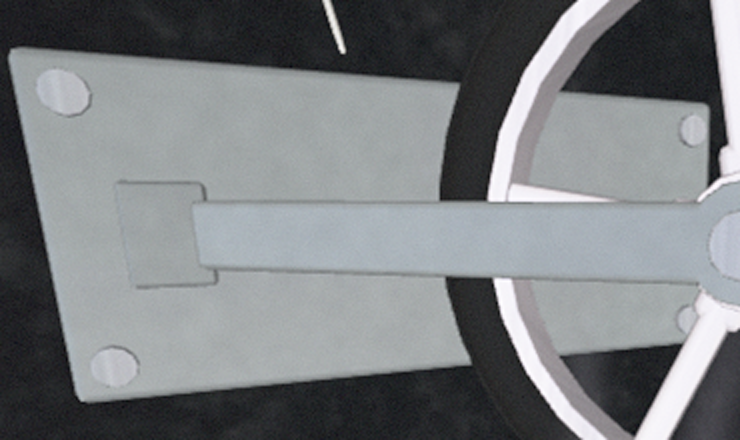

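```bash
python3 - <<'E'
from h import *
M=cam('wrist');v0=np.load('fit.npy')
pts=[([-225,65,12],(6,55)),([-225,-65,12],(41,231)),([75,65,12],(354.5,82)),(H+45*nn,(371.5,152.2))]
sp=[(108,(362.2,3.9),(375.4,100)),(36,(515.9,82),(422.7,130.7)),(-36,(469,247.8),(411.5,184.4)),(-108,(322.7,258.5),(355.9,187.8))]
def f(v,full=True):
    T=stand(*v[:3]);w=lambda p:p@T[:3,:3].T+T[:3,3]
    r=[]
    for p,c in pts:r+=list(proj(M,w(np.array(p,float)))[0]-c)
    for k,a,b in sp:
        g=v[3]+np.radians(k);d=np.cos(g)*u+np.sin(g)*yy
        e=proj(M,w(np.array([H+6*nn+30*d,H+6*nn+95*d])));t=(e[1]-e[0])/np.linalg.norm(e[1]-e[0]);m=np.array([-t[1],t[0]])
        r+=[(np.array(a)-e[0])@m,(np.array(b)-e[0])@m]
    g=v[3];tip=proj(M,w(H+55*(np.cos(g)*u+np.sin(g)*yy)))[0]
    r+=list(.5*(tip-np.array([456.8,162])))
    return np.array(r)
s=least_squares(f,[*v0[:3],-.1],x_scale=[100,100,1,1])
print(s.x,np.degrees(s.x[3]),s.fun.round(1))
x=s.x
s2=least_squares(lambda q:f([*v0[:3],q[0]])[8:16],[-.1]);print('fixed frame q',np.degrees(s2.x))
s3=least_squares(lambda q:f(q)[:8],v0[:3].tolist()+[0]);print('plate only',s3.x[:3]);s4=least_squares(lambda q:f([*s3.x[:3],q[0]])[8:],[-.1]);print(np.degrees(s4.x))
np.save('fit2.npy',s.x)
E
```

```text
[ 5.72464018e+02  9.00101687e+01  2.34545528e-01 -1.53563844e-01] -8.798560154084484 [-1.2 -2.   0.4  2.1  2.7 -0.9  0.6  1.2 -0.4  1.8 -0.4  1.6  0.6 -0.4
 -1.7  2.8  0.7  0.8]
fixed frame q [-9.34404415]
plate only [5.72399175e+02 9.00141738e+01 2.34648415e-01]
[-8.80884581]
```

Refined estimate: q ≈ -9°, outside tolerance. The last contact TCP was (567.5, 162.6, 143.2). I re-enter behind the same spoke and push 9.4 mm further down the wheel, slowly.

```bash
python3 -m crank '{"dp":[[1,3.5,-1],[1,3.5,-1],[1,3.5,-1],[1,3.5,-1],[1.07,0.27,-1.38],[0,0,0],[0,0,0]],"delta_rot":[[0,0,0],[0,0,0],[0,0,0],[0,0,0],[0,0,0],[0,0,0],[0,0,0]],"claw":[255,255,255,255,255,255,255]}'
python3 - <<'E'
from h import *
where();overlay('wrist',-9,'o10');overlay('side',-9,'s10');p=pose()[:3,3];print((np.array([574.4,164.2,150.3])-p)/10)
E
```

```text
time_s: 13.85
eef_pos: [529.7, 152.4, 196.7]
ee_rot: [0.16, 0.597, 0.759, 0.203]
force: [-0.6, -0.4, 0.1]
grip_width: 0.001
t 13.85 u,y,n [14.7 69.1 51.3] ang 78.0 r 70.6 toolz wheel [-0.259  0.    -0.966] F wheel [-0.38 -0.28  0.53] grip 0.0012341948506011415
[ 4.44809622  1.21944155 -4.7099251 ]
```

View pics/o10.png

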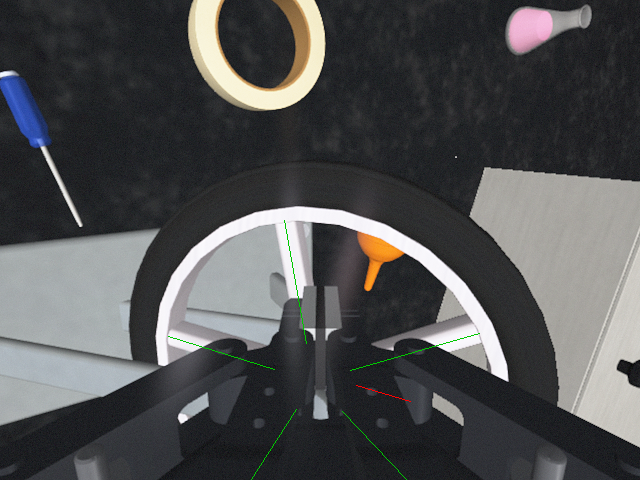

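```bash
python3 -m crank '{"dp":[[1.1,0.3,-1.15],[1.1,0.3,-1.15],[1.1,0.3,-1.2],[1.15,0.32,-1.21],[0,0,0],[0,0,0],[-0.28,-0.07,-0.28],[-0.27,-0.06,-0.29],[0,0,0]],"delta_rot":[[0,0,0],[0,0,0],[0,0,0],[0,0,0],[0,0,0],[0,0,0],[0,0,0],[0,0,0],[0,0,0]],"claw":[255,255,255,255,255,255,255,255,255]}'
python3 -m crank '{"dp":[[-0.13,-0.03,-0.13],[-0.13,-0.03,-0.13],[-0.13,-0.03,-0.14],[-0.13,-0.03,-0.13],[-0.13,-0.03,-0.14],[-0.13,-0.03,-0.13],[0,0,0]],"delta_rot":[[0,0,0],[0,0,0],[0,0,0],[0,0,0],[0,0,0],[0,0,0],[0,0,0]],"claw":[255,255,255,255,255,255,255]}'
python3 -m crank '{"dp":[[0.2,0,0.2],[0.3,0,0.3],[-1.0,-0.25,1.05],[-1.4,-0.35,1.4],[-1.4,-0.35,1.4],[-1.4,-0.35,1.4],[-1.4,-0.35,1.4],[-3,0,1],[-1,-3.4,1],[0.8,-3.4,0]],"delta_rot":[[0,0,0],[0,0,0],[0,0,0],[0,0,0],[0,0,0],[0,0,0],[0,0,0],[0,0,0],[0,0,0],[0,0,0]],"claw":[255,255,255,255,255,255,255,255,255,255]}'
python3 -m crank '{"dp":[[0.8,-3.4,0],[0.8,-3.4,0],[0,0,0],[0,0,0],[0,0,0]],"delta_rot":[[0,0,0],[0,0,0],[0,0,0],[0,0,0],[0,0,0]],"claw":[255,255,255,255,255]}'
python3 - <<'E'
from h import *
where();measure('m11');np.save('fit.npy',np.load('fit2.npy'));overlay('wrist',0,'o11')
i=cv2.imread('pics/o11.png')[0:300,220:570];cv2.imwrite('pics/o11z.png',cv2.resize(i,None,fx=2,fy=2,interpolation=cv2.INTER_CUBIC))
E
```

```text
time_s: 14.85
eef_pos: [568.2, 163.4, 143.7]
ee_rot: [0.16, 0.597, 0.759, 0.203]
force: [-0.3, 0.6, -0.1]
grip_width: 0.001
time_s: 15.55
eef_pos: [560.7, 161.8, 135.3]
ee_rot: [0.159, 0.597, 0.759, 0.203]
force: [1.2, 0.6, 1.1]
grip_width: -0.004
time_s: 16.55
eef_pos: [467.1, 77.6, 228.9]
ee_rot: [0.161, 0.596, 0.76, 0.204]
force: [0.9, -0.1, -0.7]
grip_width: -0.0
time_s: 17.05
eef_pos: [483.8, 10.1, 227.2]
ee_rot: [0.16, 0.597, 0.759, 0.204]
force: [0.3, -0.5, 0.2]
grip_width: -0.001
t 17.05 u,y,n [-18.9 -58.4 128.1] ang -107.9 r 61.4 toolz wheel [-0.259  0.001 -0.966] F wheel [ 0.28 -0.52  0.07] grip -0.0005837773120097599
wrist p 0.91 [482.8 148.6] q 0.0 err px 1.8
scene p 0.66 [301.9 188.7] q 4.5 err px 2.2
side p 0.8 [293.  221.2] q 10.0 err px 0.3
```

View pics/o11z.png

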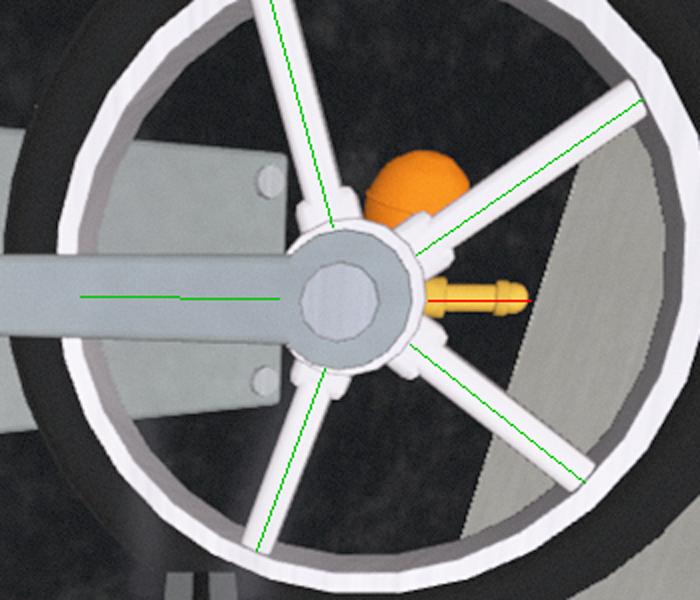

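The nipple line at (480,297) in the enlarged wrist view is collinear with the leg and axle, and all four visible spokes match the overlay at q=0 to about 1–2°. The robot is clear and nothing else has moved, so I hand in.

```bash
python3 -c "
from rig import *
print(finish_job())"
```

```text
the job is handed in; nothing more can be done
None
```

The grease nipple now points up the wheel to within about 2°, and I handed the job in at about 17 s of the 58 s allowed.

I turned the wheel about 153° anticlockwise with the shut fingertips in three separate spoke pushes: about 71°, 73° and 9°. I pulled out completely after each one. Nothing was grasped, the fingers never entered the gap that held the nipple, and they finished well clear of the wheel.

**Final check:** in the last wrist-camera view the nipple lined up with the axle and the front leg. The network read 0° from that view, and the spokes matched a drawn 0° overlay to about 1–2°.

**Readings that disagreed:** the network put the nipple at +4.5° in the scene camera and +10° in the side camera. Before the last push, those two cameras had also read 8–9° higher than the position I measured from the spokes and base plate. I therefore trusted the wrist view.

**Bystanders:** I saw no loose thing shifted in the pictures, but I did not measure their positions at the end. I also took no separate reading of the wheel's speed; it had been left alone for over a second before the last picture.

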